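# Gauge three tube blocks and set aside the tight one

### The job

Exactly one of the three aluminium tube blocks standing in the checking tray has a bore that narrows part-way down. Try the steel plug gauge gently in the bores (never more than about 20 N) until you feel it stop short in that one, actually trying that block rather than going by elimination; then put the gauge back fully home in its stand and stand the tight block upright in the white quarantine tray. Leave the good blocks upright in their nests and everything else where it is.

Things in the scene. Friction and masses are not known exactly. Their poses are not given: they have to be found in the camera images.
- gauge_grip (a point): grip point on the axis of the steel plug gauge (0.15 kg), 74 mm above its tip. The gauge stands upright in its stand. From the tip up: round pin 14 mm diameter (bottom 2 mm tapered to 11 mm), collar 26 mm diameter from 40 to 45 mm, square handle 20 x 20 mm from 45 to 100 mm. z up along the axis, x and y square to the handle's flats
- gauge_tip (a point): centre of the lower end of the gauge's pin, same axes
- stand_top (a point): centre of the mouth of the gauge's hole, on the top of the fixed black stand (50 x 50 x 46 mm). Hole 18 mm diameter, 42 mm deep, so the gauge hangs on its collar with its tip 40 mm below this point when fully home
- check_tray: fixed grey checking tray, 64 x 262 mm, origin at the centre of its underside, y along its length, z up; three square nests in a row along y
- nest1 (a point): centre of the floor (12 mm above the table) of the nest at +y of the tray; axes as the tray's. Nests are 46 mm square inside, rim 8 mm above the floor; the floor is sprung and gives 1 mm per 4 N, 6 mm at most. In each nest stands one loose tube block, with up to about 3 mm of play any way and a few degrees of turn, so its bore may be some mm off this point
- nest2 (a point): the same for the middle nest. Tube blocks: aluminium, 40 x 40 x 50 mm tall, 0.15 to 0.31 kg, round blind bore in the centre of the top, mouth flared from 20 to 15 mm over the top 5 mm, then 15 mm. They look alike from outside. A good block takes the gauge until the collar lies on the block's top (tip 40 mm below the top)
- nest3 (a point): the same for the nest at -y of the tray. In exactly one block, in any of the nests, the bore narrows to 9 mm at a hard step 20 mm below the block's top, where the gauge stops with its collar about 20 mm above the block
- reject_tray: fixed white open quarantine tray, 150 (x) x 130 (y) x 22 mm outside, walls and floor 4 mm, origin at the centre of its underside, z up; empty
- vial_a: small clear plastic vial with white plug, 27 mm across, 98 mm tall, standing; leave alone; origin at its underside
- vial_b: another such vial, 27 mm across, 98 mm tall; leave alone; origin at its underside
- dish: closed clear dish, 90 mm across, 16 mm tall; leave alone; origin at its underside
Things that resemble listed ones, but are neither listed nor needed, are in the scene too. There is more than one size of the reject_tray; the one meant has the size given above.

How it is judged:
On the way, in this order (a step that is already met when the one before it is completed fails the run):
1. the gauge is tried in the tight block and rests on its step (z of gauge_tip in the frame of block_r between 0.026 and 0.033 m and horizontal distance between gauge_tip and block_r below 0.003 m and contact force between gauge and block_r above 1 N), for 0.1 s.
2. the gauge is back home in its stand (horizontal distance between gauge_tip and stand_top below 0.005 m and z of gauge_tip in the frame of stand_top below -0.037 m and contact force between gauge and the fingers below 0.1 N), for 0.2 s.
3. the tight block stands in the quarantine tray (x of block_r in the frame of reject_tray between -0.056 and 0.056 m and y of block_r in the frame of reject_tray between -0.046 and 0.046 m and height (world z) of block_r below 0.008 m and angle between block_r's own z axis and vertical below 0.1 rad), for 0.2 s.
At the end, for the whole second after the job is handed in: Tight block upright (6 deg) and still on the quarantine tray's floor, wholly inside; good blocks upright in their nests within 10 mm of their start; gauge hanging in its stand, tip at least 37 mm below the stand's top, within 5 mm of the hole's axis and 7 deg of upright (all of step 3 and linear speed of block_r below 0.02 m/s and horizontal distance between gauge_tip and stand_top below 0.005 m and z of gauge_tip in the frame of stand_top below -0.037 m and angle between gauge_tip's own z axis and vertical below 0.12 rad and distance of each of block_p, block_q from where it was at the start of the episode below 0.01 m and height (world z) of each of block_p, block_q below 0.016 m and angle between each of block_p, block_q's own z axis and vertical below 0.1 rad); the robot touches nothing.
It fails at once if the gauge is pressed on a block with more than 25 N (contact force between gauge and block_p above 25 N or contact force between gauge and block_q above 25 N or contact force between gauge and block_r above 25 N).
It fails at once if a good block is lifted out of its nest (height (world z) of any of block_p, block_q above 0.035 m).
It fails at once if a bystander is moved by more than 30 mm (distance of any of vial_a, vial_b, beaker, dish, reagent, spatula, tip_box from where it was at the start of the episode above 0.03 m).
It also fails if it takes over 72 s, if anything falls off the work surface, if the arm or the gripper's body presses on something with over 40 N, if the wrist force passes 120 N, or if a joint passes its speed limit or range.

### The arm

A 6-joint arm with a two-finger parallel gripper is mounted at the origin on the work surface. World frame = base frame: x ahead of the robot, y to its left, z up, the work surface at z = 0. Lengths are in m, angles in rad, forces in N, time in s.
With the tool pointing down it reaches from about 0.25 to 0.725 m from the base axis. Payload 4 kg.
Tool frame: the origin (TCP) lies midway between the tips of the shut fingers; the grasp point (between the pads) lies 19 mm behind it; z points along the fingers, y is the line along which they close (so a half turn about z gives the same grasp; the last joint's range is limited). The gripper opens to 85 mm and grips with 20 to 120 N. Pads are 22 mm wide; open, the fingers measure 114 mm over their backs; the gripper's body (76 mm by 85 mm) begins 54 mm behind the grasp point. The pads swing forward as they close: fully open they stand 13 mm farther back than shut.
Start: joints at [1.338, 0.241, 0.005, 1.335, 0, 1.571], TCP at [0.115, 0.487, 0.231] pointing down, gripper open.
Joint ranges: [-2.72, 2.72], [-1.05, 1.87], [-1.09, 1.28], [-1.99, 2.15], [-1.42, 1.44], [-3.14, 3.14]. Speed limits (rad/s): [2.79, 2.79, 3.14, 3.14, 3.14, 3.14].

### API

Orientations are given as a unit quaternion [x, y, z, w].
In Python, from workcell import bot gives the robot as it stands.
- The arm moves only by the tool move_arm, never from a script. Its argument "motion" is a list of rows, each an object of numbers: "x", "y", "z": the shift along the tool's x, y, z in cm; "yaw": the turn about the tool's z in degrees. A call has 1 to 20 rows; each row is the pose to reach, as a shift and turn from the pose commanded when the call began, along the tool's axes at that moment; what a row does not reach only later rows make up. A row lasts 1/8 s, in which the tool goes at most 62.5 mm and 10.7 degrees, less where a joint would pass 70% of its speed; a pose out of reach is approached as far as the arm can. A call with a gripper value outside its range is refused whole. "gripper" is the opening, from -1 (shut) to 1 (fully open), set as the call begins (left out, the last holds). The fingers move at their own pace and stop on an object; the grip force is fixed at half the most. Time passes only in rows, so rows that repeat a pose let the fingers close. It gives the time, the measured TCP pose, the force, the opening and the grip force at its end, in the units of the state.
- bot.get_obs(): the state, without advancing time (a new reading comes with each control period).
- bot.camera(name): name is "side" or "top" or "wrist"; returns the picture (420x560x3 uint8, blue, green, red); there is no depth.
- bot.camera_model(name): a dict with "K" (3x3 intrinsics, pixels), "dist" ([k1, k2, p1, p2, k3] as OpenCV has them; the pictures are not rectified), "world_from_camera" (4x4, takes a point from camera to world coordinates). Camera axes: x right, y down, z forward; pixel columns grow to the right and rows downward; lengths in m; the calibration is good to about 2 mm. A picture is of the moment at which its call begins: read the wrist's pose just before it. camera_model takes no time and is no camera call; for the wrist camera it gives the pose at the moment of the call.
- bot.job_done(): hands the job in; it is judged then, once.
Trained networks look in the newest picture that a camera, given by its name, has taken for a name from the list of things; names that differ only in an ending like _2 or _b are one class to them, and where a whole thing is asked for, a point or a joint stands for the part that bears it (a point fixed in the world has none). Each returns a list of dicts, best first, with "score" (0 to 1); they miss things now and then, are a little off and sometimes report something else, mostly with a low value. They report only what shows in the picture. A call takes as long as a camera call. They do not tell look-alikes from the thing itself.
- bot.cut_out(camera, name): "mask" (420x560 bool, what is visible of it) and "centre" ([row, column] in pixels, amid what is visible of it).
The state is a dict: "clock": time; "joint_pos": joint angles; "joint_vel": joint speeds; "tau": joint torques, N m; "eef_pos": TCP position; "tool_rot": TCP orientation; "ft_force": force on the tool from outside, world axes, zero at the start; "ft_torque": the same for the moment, N m; "grip_width": finger opening in m; "grasp_force": force on a finger pad.
Only numpy, scipy, OpenCV 4.12 (cv2) and the standard library are available. Lean on these libraries where they do the work, as an engineer would, in place of code of your own. Each camera call takes 0.05 s, during which the arm holds its last target. There are 200 camera calls.

## Working session

There is one attempt and no reset: what is moved stays moved. The work goes in short steps, Python scripts to look and compute and a tool call to move; the robot and the scene stay as the last step left them, time stands still between calls to the robot, and variables do not carry over. Pictures are saved under pics/ and viewed, at most 12 in all, crops included, and the job is handed in when it is done.

Besides the shell and the picture viewer there is one more tool, called as name(argument=value, ...), one argument or row to a line, values as JSON. move_arm: Moves the arm, as the interface text tells. Its arguments: {"type":"object","properties":{"motion":{"type":"array"},"gripper":{"type":"number"}},"required":["motion"]}

```bash
mkdir -p pics; ls
cat > h.py <<'E'
import numpy as np, cv2
from workcell import bot
def ray(cam,pts,m=None):
    m=m or bot.camera_model(cam)
    K=np.array(m["K"],float);d=np.array(m["dist"],float);T=np.array(m["world_from_camera"])
    u=cv2.undistortPoints(np.array(pts,float).reshape(-1,1,2),K,d).reshape(-1,2)
    v=np.c_[u,np.ones(len(u))]@T[:3,:3].T
    return T[:3,3],v
def onz(cam,pts,z,m=None):
    o,v=ray(cam,pts,m); return o+v*((z-o[2])/v[:,2])[:,None]
def proj(cam,P,m=None):
    m=m or bot.camera_model(cam)
    T=np.linalg.inv(np.array(m["world_from_camera"]))
    r,_=cv2.Rodrigues(T[:3,:3])
    return cv2.projectPoints(np.array(P,float).reshape(-1,1,3),r,T[:3,3],np.array(m["K"],float),np.array(m["dist"],float))[0].reshape(-1,2)
E
python3 - <<'E'
from h import *
o=bot.get_obs();print(o)
for c in("top","side"):
    im=bot.camera(c);cv2.imwrite(f"pics/{c}0.png",im)
    print(c,np.round(bot.camera_model(c)["world_from_camera"],3).tolist())
    for n in("gauge_grip","stand_top","check_tray","nest1","reject_tray","vial_a","dish"):
        for r in bot.cut_out(c,n)[:3]:
            m=r["mask"];ys,xs=np.nonzero(m)
            if len(xs)==0: continue
            print(n,round(r["score"],2),np.round(r["centre"]),m.sum(),(xs.min(),xs.max(),ys.min(),ys.max()),np.round(onz(c,[r["centre"][::-1]],0.02)[0],3))
E
```

```text
pics
{'clock': 0.0, 'joint_pos': array([ 1.33797357e+00,  2.41421770e-01,  3.69798772e-03,  1.33522863e+00,
       -5.46663843e-06,  1.57080811e+00]), 'joint_vel': array([ 1.58810949e-03,  1.20901123e-05,  1.36026817e-03, -2.07333105e-03,
       -2.11370666e-03, -1.03352750e-03]), 'tau': array([-7.90038903e-04, -3.72317398e+01,  2.52408278e+01,  1.69460918e-02,
       -5.22880896e-05,  2.11317300e-06]), 'eef_pos': array([0.11521255, 0.48586987, 0.23039859]), 'tool_rot': array([ 1.16154411e-01,  9.93230583e-01, -1.07106187e-03, -1.22491741e-04]), 'ft_force': array([ 0.05201988,  0.46029488, -1.57156526]), 'ft_torque': array([-0.01910024,  0.02368046, -0.00204201]), 'grasp_force': 0.0, 'grip_width': 0.08538325620388532}
top [[-0.014, -0.991, 0.135, 0.397], [-1.0, 0.012, -0.016, -0.158], [0.014, -0.135, -0.991, 1.162], [0.0, 0.0, 0.0, 1.0]]
gauge_grip 0.51 [236. 214.] 101 (np.int64(207), np.int64(219), np.int64(231), np.int64(241)) [0.454 0.004 0.02 ]
stand_top 0.53 [239. 218.] 267 (np.int64(205), np.int64(228), np.int64(227), np.int64(247)) [ 0.448 -0.007  0.02 ]
check_tray 0.79 [174. 
[... 1883 characters left out ...]
1)) [ 0.344 -0.633  0.02 ]
reject_tray 0.8 [199. 287.] 1508 (np.int64(254), np.int64(319), np.int64(183), np.int64(219)) [ 0.575 -0.311  0.02 ]
reject_tray 0.55 [190. 348.] 687 (np.int64(327), np.int64(370), np.int64(175), np.int64(199)) [ 0.425 -0.433  0.02 ]
vial_a 0.85 [204. 220.] 323 (np.int64(215), np.int64(225), np.int64(190), np.int64(225)) [ 0.742 -0.209  0.02 ]
vial_a 0.71 [227. 314.] 342 (np.int64(311), np.int64(322), np.int64(212), np.int64(248)) [ 0.457 -0.194  0.02 ]
dish 0.76 [352. 239.] 1243 (np.int64(217), np.int64(263), np.int64(337), np.int64(374)) [0.453 0.285 0.02 ]
dish 0.36 [291. 193.] 1222 (np.int64(155), np.int64(232), np.int64(249), np.int64(323)) [0.623 0.159 0.02 ]
```

Run:
```python
import cv2,numpy as np
a=cv2.imread("pics/top0.png")[120:300,90:480];cv2.imwrite("pics/top0c.png",cv2.resize(a,None,fx=2,fy=2,interpolation=cv2.INTER_CUBIC))
a=cv2.imread("pics/side0.png")[150:390,140:420];cv2.imwrite("pics/side0c.png",cv2.resize(a,None,fx=2.5,fy=2.5,interpolation=cv2.INTER_CUBIC))
```

```text
(no output)
```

View pics/top0c.png

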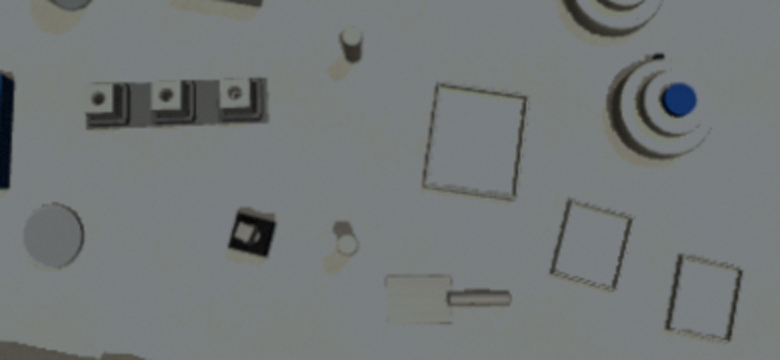

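View pics/side0c.png

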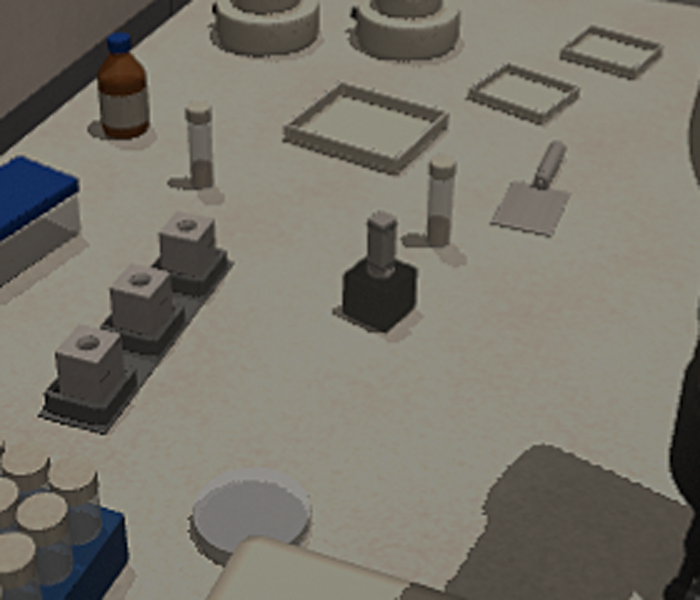

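Top view (crop = 2x, offset 90,120) shows the bores at crop (98,98), (167,96), (235,93). The third looks shallow, with a light ring. The gauge handle is at (247,233). The biggest tray, with corners (437,84), (526,97), (515,199), (424,186), fits 150x130. The side view agrees.

```bash
cat >> h.py <<'E'
def Rq(q):
    from scipy.spatial.transform import Rotation as R
    return R.from_quat(q).as_matrix()
def plan(xyz,yang=None):
    "shift in cm in tool axes, yaw deg, to TCP xyz and tool-y world angle (deg, mod 180)"
    o=bot.get_obs();M=Rq(o["tool_rot"]);d=M.T@(np.array(xyz)-o["eef_pos"])*100
    a=np.degrees(np.arctan2(M[1,1],M[0,1])); y=0
    if yang is not None: y=-((yang-a+90)%180-90)
    print("shift",np.round(d,2),"yaw",round(y,1),"cur yang",round(a,1),"j6",round(o["joint_pos"][5],2),"t",round(o["clock"],2))
E
python3 - <<'E'
from h import *
c=lambda L:[(90+x/2,120+y/2) for x,y in L]
print("bores",onz("top",c([(98,98),(167,96),(235,93)]),.0615).round(3).tolist())
t=onz("top",c([(437,84),(526,97),(515,199),(424,186)]),.022);print("tray",t.round(3).tolist(),t.mean(0).round(3),[np.linalg.norm(t[i]-t[i-1]).round(3) for i in range(4)])
s=onz("top",c([(238,207),(277,215),(269,258),(229,249)]),.046);print("stand",s.round(3).tolist(),s.mean(0).round(3))
print("gtop",onz("top",c([(247,232)]),.106).round(3))
t=onz("top",c([(85,82),(266,78),(268,121),(87,129)]),.005);print("ctray",t.round(3).tolist(),t.mean(0).round(3))
print("gtop side",onz("side",[(140+381/2.5,150+219/2.5)],.106), "bores side",onz("side",[(140+x/2.5,150+y/2.5) for x,y in [(88,343),(141,280),(188,226)]],.0615).round(3).tolist())
o=bot.get_obs();m=bot.camera_model("wrist");M=np.eye(4);M[:3,:3]=Rq(o["tool_rot"]);M[:3,3]=o["eef_pos"];print((np.linalg.inv(M)@np.array(m["world_from_camera"])).round(3).tolist(),np.array(m["K"])[0,0])
plan([.45,0,.25]);print("vials",onz("top",c([(351,35),(347,245)]),.098).round(3).tolist())
E
```

```text
bores [[0.637, 0.205, 0.062], [0.638, 0.11, 0.062], [0.641, 0.017, 0.062]]
tray [[0.659, -0.26, 0.022], [0.64, -0.385, 0.022], [0.496, -0.364, 0.022], [0.516, -0.239, 0.022]] [ 0.578 -0.312  0.022] [np.float64(0.145), np.float64(0.127), np.float64(0.145), np.float64(0.127)]
stand [[0.488, 0.014, 0.046], [0.476, -0.039, 0.046], [0.419, -0.028, 0.046], [0.432, 0.026, 0.046]] [ 0.454 -0.007  0.046]
gtop [[ 0.451 -0.007  0.106]]
ctray [[0.673, 0.244, 0.005], [0.675, -0.018, 0.005], [0.612, -0.021, 0.005], [0.605, 0.238, 0.005]] [0.641 0.111 0.005]
gtop side [[ 0.45036909 -0.00087788  0.106     ]] bores side [[0.636, 0.205, 0.062], [0.639, 0.11, 0.062], [0.639, 0.017, 0.062]]
[[-0.001, -0.96, -0.28, 0.071], [1.0, -0.001, 0.0, -0.001], [-0.0, -0.28, 0.96, -0.141], [0.0, 0.0, 0.0, 1.0]] 366.2259639757354
shift [-43.78 -39.62  -1.87] yaw 0 cur yang 76.7 j6 1.57 t 0.8
vials [[0.709, -0.141, 0.098], [0.433, -0.134, 0.098]]
```

move_arm(
  motion=[
    {"x": -43.8,"y": -40,"z": 0},
    {"x": -43.8,"y": -40,"z": 0},
    {"x": -43.8,"y": -40,"z": 0},
    {"x": -43.8,"y": -40,"z": 0},
    {"x": -43.8,"y": -40,"z": 0},
    {"x": -43.8,"y": -40,"z": 0},
    {"x": -43.8,"y": -40,"z": 0},
    {"x": -43.8,"y": -40,"z": 0},
    {"x": -43.8,"y": -40,"z": 0},
    {"x": -43.8,"y": -40,"z": 0},
    {"x": -43.8,"y": -40,"z": 0},
    {"x": -43.8,"y": -40,"z": 0},
    {"x": -43.8,"y": -40,"z": 0},
  ],
  gripper=0,
)

```text
invalid input at $.motion[0]: expected keys x, y, z, yaw
```

Run:
```python
from h import *
m=bot.camera_model("wrist");im=bot.camera("wrist");cv2.imwrite("pics/w1.png",im)
plan([.45,0,.22])
for n in("gauge_grip","stand_top"):
    for r in bot.cut_out("wrist",n)[:2]:
        c=r["centre"];k=r["mask"].astype(np.uint8);q=cv2.minAreaRect(cv2.findNonZero(k));b=cv2.boxPoints(q)
        print(n,round(r["score"],2),c,np.round(b).tolist(),onz("wrist",[c[::-1]],.106 if n[0]=="g" else .046,m).round(4))
```

```text
shift [-43.79 -39.62   1.13] yaw 0 cur yang 76.7 j6 1.57 t 0.85
```

View pics/w1.png

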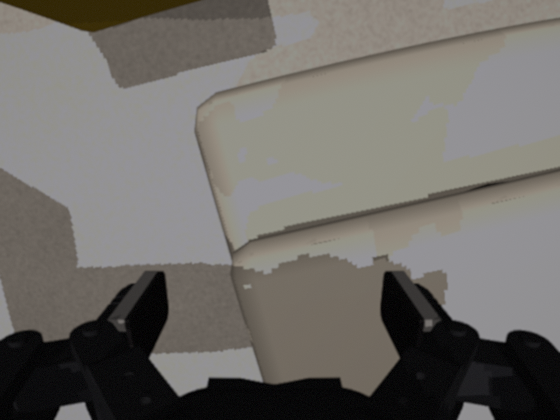

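The move was refused because every row needs all four keys. This picture only shows the start pose, with the tip box in view.

move_arm(
  motion=[
    {"x": -43.8,"y": -40,"z": 0,"yaw": 0},
    {"x": -43.8,"y": -40,"z": 0,"yaw": 0},
    {"x": -43.8,"y": -40,"z": 0,"yaw": 0},
    {"x": -43.8,"y": -40,"z": 0,"yaw": 0},
    {"x": -43.8,"y": -40,"z": 0,"yaw": 0},
    {"x": -43.8,"y": -40,"z": 0,"yaw": 0},
    {"x": -43.8,"y": -40,"z": 0,"yaw": 0},
    {"x": -43.8,"y": -40,"z": 0,"yaw": 0},
    {"x": -43.8,"y": -40,"z": 0,"yaw": 0},
    {"x": -43.8,"y": -40,"z": 0,"yaw": 0},
    {"x": -43.8,"y": -40,"z": 0,"yaw": 0},
    {"x": -43.8,"y": -40,"z": 0,"yaw": 0},
    {"x": -43.8,"y": -40,"z": 0,"yaw": 0},
  ],
  gripper=0,
)

```text
clock: 2.58
eef_pos: [0.4487, -0.0028, 0.2314]
tool_rot: [0.115, 0.993, 0.0, -0.0]
ft_force: [-0.4, 0.6, 0.4]
grip_width: 0.0431
grasp_force: 0.0
```

Run:
```python
from h import *
m=bot.camera_model("wrist");im=bot.camera("wrist");cv2.imwrite("pics/w2.png",im)
for n in("gauge_grip","stand_top"):
    for r in bot.cut_out("wrist",n)[:2]:
        c=r["centre"];k=r["mask"].astype(np.uint8);q=cv2.minAreaRect(cv2.findNonZero(k));b=cv2.boxPoints(q)
        print(n,round(r["score"],2),c,np.round(b).tolist(),onz("wrist",[c[::-1]],.106 if n[0]=="g" else .046,m).round(4))
```

```text
gauge_grip 0.59 [195.4, 272.7] [[256.0, 213.0], [263.0, 172.0], [292.0, 177.0], [285.0, 219.0]] [[ 0.4426 -0.003   0.106 ]]
stand_top 0.95 [174.5, 274.1] [[247.0, 213.0], [249.0, 153.0], [303.0, 154.0], [301.0, 215.0]] [[ 0.4383 -0.0008  0.046 ]]
```

View pics/w2.png

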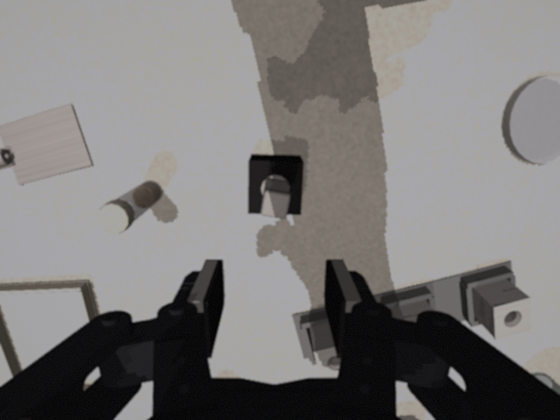

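The stand is at (275,184), square to the tool. The handle top is near (273,207). I need a zoom for its flats.

Run:
```python
import cv2
a=cv2.imread("pics/w2.png")[145:230,235:315];a=cv2.convertScaleAbs(a,alpha=1.4,beta=15)
cv2.imwrite("pics/w2c.png",cv2.resize(a,None,fx=7,fy=7,interpolation=cv2.INTER_CUBIC))
```

```text
(no output)
```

View pics/w2c.png

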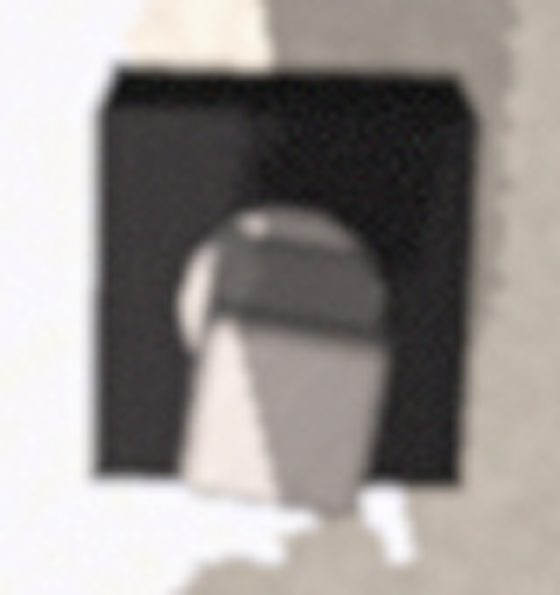

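Handle top corners in the zoom are about (215,318), (388,340), (352,517), (185,490). Stand top corners are (103,108), (477,118), (460,485), (95,475).

Run:
```python
from h import *
f=lambda L:[(235+x/7,145+y/7) for x,y in L]
for L,z in(([(215,318),(388,340),(352,517),(185,490)],.106),([(103,108),(477,118),(460,485),(95,475)],.046)):
    p=onz("wrist",f(L),z)[:,:2]; print(p.mean(0).round(4),[(round(float(np.linalg.norm(p[i]-p[i-1]))*1e3,1),round(float(np.degrees(np.arctan2(*(p[i]-p[i-1])[::-1]))),1)) for i in range(4)])
plan([.447,-.003,.15],77)
```

```text
[ 0.4504 -0.0025] [(19.5, 156.7), (18.6, 69.3), (20.2, -23.8), (18.4, -112.9)]
[ 0.451  -0.0025] [(49.0, 164.4), (47.9, 75.2), (49.1, -14.7), (48.6, -104.9)]
shift [ 0.19 -0.06  8.15] yaw -0.2 cur yang 76.8 j6 0.22 t 2.73
```

move_arm(
  motion=[
    {"x": -0.2,"y": 0.1,"z": 4,"yaw": 9.3},
    {"x": -0.2,"y": 0.1,"z": 9,"yaw": 9.3},
    {"x": -0.2,"y": 0.1,"z": 13,"yaw": 9.3},
    {"x": -0.2,"y": 0.1,"z": 16,"yaw": 9.3},
    {"x": -0.2,"y": 0.1,"z": 17,"yaw": 9.3},
    {"x": -0.2,"y": 0.1,"z": 17,"yaw": 9.3},
  ],
)

```text
clock: 3.48
eef_pos: [0.4513, -0.0029, 0.0614]
tool_rot: [0.196, 0.981, -0.0, -0.0]
ft_force: [0.4, 0.1, 0.6]
grip_width: 0.0426
grasp_force: 0.0
```

move_arm(
  motion=[
    {"x": 0,"y": 0,"z": 0,"yaw": 0},
    {"x": 0,"y": 0,"z": 0,"yaw": 0},
    {"x": 0,"y": 0,"z": 0,"yaw": 0},
    {"x": 0,"y": 0,"z": 0,"yaw": 0},
    {"x": 0,"y": 0,"z": 0,"yaw": 0},
    {"x": 0,"y": 0,"z": 0,"yaw": 0},
  ],
  gripper=-1,
)

```text
clock: 4.22
eef_pos: [0.4529, -0.0032, 0.0628]
tool_rot: [0.196, 0.981, 0.0, 0.002]
ft_force: [-0.1, 0.3, 6.9]
grip_width: 0.0192
grasp_force: 59.0
```

move_arm(
  motion=[
    {"x": 0,"y": 0,"z": -2,"yaw": 0},
    {"x": 0,"y": 0,"z": -6,"yaw": 0},
    {"x": 0,"y": 0,"z": -11,"yaw": 0},
    {"x": -4,"y": 4,"z": -14,"yaw": 0},
    {"x": -8,"y": 9,"z": -14,"yaw": 0},
    {"x": -8,"y": 9,"z": -14,"yaw": 0},
    {"x": -8,"y": 9,"z": -14,"yaw": 0},
  ],
)

```text
clock: 5.1
eef_pos: [0.5589, 0.049, 0.2002]
tool_rot: [0.196, 0.981, -0.001, -0.001]
ft_force: [0.3, -0.3, -1.0]
grip_width: 0.0191
grasp_force: 59.7
```

Run:
```python
from h import *
m=bot.camera_model("wrist");o=bot.get_obs();im=bot.camera("wrist");cv2.imwrite("pics/w3.png",im);np.save("w3.npy",np.array([m["world_from_camera"]]))
print(o["ft_force"],o["eef_pos"])
for n in("gauge_grip","gauge_tip","nest1"):
    for r in bot.cut_out("wrist",n)[:4]:
        c=r["centre"];k=r["mask"].astype(np.uint8);print(n,round(r["score"],2),c,cv2.boundingRect(cv2.findNonZero(k)),onz("wrist",[c[::-1]],.0615,m).round(4))
print("bore px",proj("wrist",[(.637,.205,.0615),(.638,.11,.0615),(.640,.017,.0615)]).round(0).tolist())
```

```text
[ 0.30798094 -0.34710014 -1.01923721] [0.55891933 0.04900063 0.20016071]
gauge_grip 0.84 [297.2, 272.6] (243, 219, 63, 139) [[0.6383 0.0136 0.0615]]
gauge_tip 0.92 [300.9, 272.2] (243, 220, 63, 139) [[0.6415 0.0119 0.0615]]
nest1 0.77 [218.9, 394.3] (233, 153, 254, 124) [[0.6113 0.1316 0.0615]]
bore px [[486.0, 212.0], [379.0, 255.0], [278.0, 296.0]]
```

View pics/w3.png

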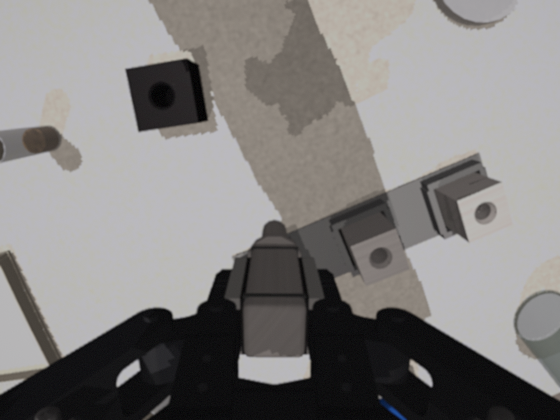

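Bores are seen at (485,211) and (380,256), which matches the predictions. The empty stand hole is at (162,95), and the pin's end shows at about (274,220).

Run:
```python
from h import *
print("stand",onz("wrist",[(162,95)],.046).round(4),"bores",onz("wrist",[(485,211),(380,256)],.0615).round(4).tolist())
o=bot.get_obs();M=Rq(o["tool_rot"]);p=onz("wrist",[(274,220)],.1434)[0]-.0055*M[:,0]
print("tip in tool mm",(M.T@(p-o["eef_pos"])*1e3).round(1))
print(proj("wrist",[o["eef_pos"]+M@[0.0055,0,.0568],o["eef_pos"]+M@[0.007,0,.055]]).round(1))
im=cv2.imread("pics/w3.png")[210:250,250:300].mean(2);print(im[::2,24].round().tolist());print(im[16,::2].round().tolist());plan([.640,.017,.150],None)
```

```text
stand [[ 0.4509 -0.0026  0.046 ]] bores [[0.6359, 0.2046, 0.0615], [0.6389, 0.1103, 0.0615]]
tip in tool mm [ 2.3 -0.7 58.2]
[[275.2 224.7]
 [275.2 223.1]]
[183.0, 185.0, 185.0, 185.0, 180.0, 111.0, 58.0, 61.0, 61.0, 60.0, 61.0, 60.0, 59.0, 74.0, 88.0, 88.0, 86.0, 67.0, 45.0, 42.0]
[186.0, 186.0, 186.0, 187.0, 186.0, 186.0, 174.0, 100.0, 57.0, 62.0, 61.0, 61.0, 61.0, 60.0, 61.0, 58.0, 55.0, 79.0, 127.0, 126.0, 113.0, 106.0, 105.0, 116.0, 134.0]
shift [-8.7   0.24  5.16] yaw 0 cur yang 67.3 j6 0.48 t 5.3
```

move_arm(
  motion=[
    {"x": -5,"y": 0.3,"z": 0,"yaw": 0},
    {"x": -8.9,"y": 0.3,"z": 3,"yaw": 0},
    {"x": -8.9,"y": 0.3,"z": 6.8,"yaw": 0},
    {"x": -8.9,"y": 0.3,"z": 6.8,"yaw": 0},
    {"x": -8.9,"y": 0.3,"z": 7.6,"yaw": 0},
    {"x": -8.9,"y": 0.3,"z": 8.2,"yaw": 0},
    {"x": -8.9,"y": 0.3,"z": 8.4,"yaw": 0},
    {"x": -8.9,"y": 0.3,"z": 8.4,"yaw": 0},
  ],
)

```text
clock: 6.3
eef_pos: [0.6433, 0.0177, 0.1179]
tool_rot: [0.196, 0.981, 0.0, 0.0]
ft_force: [1.0, 0.3, -1.6]
grip_width: 0.0194
grasp_force: 59.6
```

move_arm(
  motion=[
    {"x": 0.1,"y": 0,"z": 0.3,"yaw": 0},
    {"x": 0.1,"y": 0,"z": 0.6,"yaw": 0},
    {"x": 0.1,"y": 0,"z": 0.6,"yaw": 0},
  ],
)

```text
clock: 6.68
eef_pos: [0.6427, 0.0178, 0.1114]
tool_rot: [0.196, 0.981, -0.0, 0.0]
ft_force: [0.8, -0.9, 0.1]
grip_width: 0.0192
grasp_force: 59.7
```

move_arm(
  motion=[
    {"x": 0,"y": 0,"z": 0.3,"yaw": 0},
    {"x": 0,"y": 0,"z": 0.6,"yaw": 0},
    {"x": 0,"y": 0,"z": 0.9,"yaw": 0},
    {"x": 0,"y": 0,"z": 0.9,"yaw": 0},
  ],
)

```text
clock: 7.18
eef_pos: [0.642, 0.018, 0.1018]
tool_rot: [0.196, 0.981, 0.0, -0.0]
ft_force: [0.3, -0.3, -1.9]
grip_width: 0.0194
grasp_force: 59.7
```

move_arm(
  motion=[
    {"x": 0,"y": 0,"z": 0.2,"yaw": 0},
    {"x": 0,"y": 0,"z": 0.4,"yaw": 0},
    {"x": 0,"y": 0,"z": 0.6,"yaw": 0},
    {"x": 0,"y": 0,"z": 0.6,"yaw": 0},
    {"x": 0,"y": 0,"z": 0.6,"yaw": 0},
  ],
)

```text
clock: 7.8
eef_pos: [0.6422, 0.018, 0.0969]
tool_rot: [0.196, 0.981, 0.0, 0.0]
ft_force: [-3.1, -0.3, 4.1]
grip_width: 0.0192
grasp_force: 60.4
```

move_arm(
  motion=[
    {"x": 0,"y": 0,"z": 0.15,"yaw": 0},
    {"x": 0,"y": 0,"z": 0.15,"yaw": 0},
    {"x": 0,"y": 0,"z": 0.15,"yaw": 0},
  ],
)

```text
clock: 8.18
eef_pos: [0.6423, 0.018, 0.0959]
tool_rot: [0.196, 0.981, 0.0, 0.0]
ft_force: [-3.6, 0.0, 7.4]
grip_width: 0.0195
grasp_force: 60.9
```

It stops at the step depth, and the force rises at about 3.5 N/mm on the sprung floor, so block 3 is the tight one. Next the gauge goes back to its stand.

move_arm(
  motion=[
    {"x": 0,"y": 0,"z": -2,"yaw": 0},
    {"x": 0,"y": 0,"z": -6,"yaw": 0},
    {"x": 0,"y": 0,"z": -8,"yaw": 0},
    {"x": 5,"y": -2.8,"z": -8,"yaw": 0},
    {"x": 10.5,"y": -5.8,"z": -8,"yaw": 0},
    {"x": 16.7,"y": -9.2,"z": -8,"yaw": 0},
    {"x": 16.7,"y": -9.2,"z": -8,"yaw": 0},
    {"x": 16.7,"y": -9.2,"z": -5,"yaw": 0},
    {"x": 16.7,"y": -9.2,"z": -2,"yaw": 0},
    {"x": 16.7,"y": -9.2,"z": -2,"yaw": 0},
    {"x": 16.7,"y": -9.2,"z": -2,"yaw": 0},
  ],
)

```text
clock: 9.55
eef_pos: [0.4539, -0.0027, 0.1155]
tool_rot: [0.196, 0.981, 0.0, 0.001]
ft_force: [-1.1, 0.1, -1.3]
grip_width: 0.0194
grasp_force: 59.7
```

Run:
```python
from h import *
im=bot.camera("wrist");print(bot.get_obs()["eef_pos"]);plan([.4527,-.003,.0614])
cv2.imwrite("pics/w4.png",cv2.resize(im[150:360,170:400],None,fx=2.6,fy=2.6,interpolation=cv2.INTER_CUBIC))
print(bot.get_obs()["eef_pos"], proj("wrist",[.4509,-.0026,.046]))
```

```text
[ 0.45423435 -0.00265921  0.11589212]
shift [ 0.14 -0.1   5.45] yaw 0 cur yang 67.4 j6 0.39 t 9.6
[ 0.45423435 -0.00265921  0.11589212] [[273.02158194 221.37810956]]
```

View pics/w4.png

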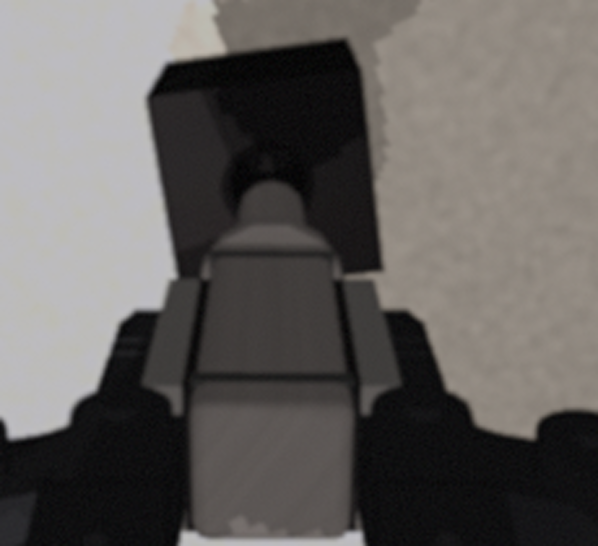

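The pin tip is centred over the hole, about 1 mm off: hole centre at (267,185), pin axis at x=271. I correct for that and lower.

move_arm(
  motion=[
    {"x": 0.15,"y": -0.1,"z": 0.6,"yaw": 0},
    {"x": 0.15,"y": -0.1,"z": 1.5,"yaw": 0},
    {"x": 0.15,"y": -0.1,"z": 2.5,"yaw": 0},
    {"x": 0.15,"y": -0.1,"z": 3.5,"yaw": 0},
    {"x": 0.15,"y": -0.1,"z": 4.5,"yaw": 0},
    {"x": 0.15,"y": -0.1,"z": 5.1,"yaw": 0},
    {"x": 0.15,"y": -0.1,"z": 5.1,"yaw": 0},
  ],
)

```text
clock: 10.48
eef_pos: [0.4509, -0.003, 0.0635]
tool_rot: [0.196, 0.981, -0.0, -0.0]
ft_force: [0.7, 0.2, -1.0]
grip_width: 0.0194
grasp_force: 59.7
```

move_arm(
  motion=[
    {"x": 0,"y": 0,"z": 0.1,"yaw": 0},
    {"x": 0,"y": 0,"z": 0.1,"yaw": 0},
  ],
)

```text
clock: 10.72
eef_pos: [0.4509, -0.003, 0.0629]
tool_rot: [0.196, 0.981, 0.0, 0.0]
ft_force: [-0.0, 0.2, -1.5]
grip_width: 0.0196
grasp_force: 59.9
```

move_arm(
  motion=[
    {"x": 0,"y": 0,"z": 0,"yaw": 0},
    {"x": 0,"y": 0,"z": 0,"yaw": 0},
    {"x": 0,"y": 0,"z": 0,"yaw": 0},
    {"x": 0,"y": 0,"z": 0,"yaw": 0},
    {"x": 0,"y": 0,"z": 0,"yaw": 0},
    {"x": 0,"y": 0,"z": -2,"yaw": 0},
    {"x": 0,"y": 0,"z": -7,"yaw": 0},
    {"x": 0,"y": 0,"z": -13,"yaw": 0},
    {"x": 2,"y": 0,"z": -17,"yaw": 0},
    {"x": 2,"y": 0,"z": -17,"yaw": 0},
  ],
  gripper=0,
)

```text
clock: 11.98
eef_pos: [0.434, 0.0049, 0.2364]
tool_rot: [0.196, 0.981, 0.001, 0.004]
ft_force: [1.3, -0.3, -1.5]
grip_width: 0.0425
grasp_force: 0.0
```

Run:
```python
from h import *
print(bot.get_obs()["eef_pos"])
im=bot.camera("wrist")
p=proj("wrist",[(.451,-.0025,.046),(.451,-.0025,.106)]);c=p.mean(0).astype(int);print(p)
for r in bot.cut_out("wrist","gauge_grip")[:1]: print(r["score"],r["centre"],cv2.boundingRect(cv2.findNonZero(r["mask"].astype(np.uint8))))
s=bot.camera("side");ps=proj("side",[(.451,-.0025,.106)])[0];print(ps)
a=cv2.resize(im[max(c[1]-50,0):c[1]+50,c[0]-50:c[0]+50],(400,400));b=cv2.resize(s[215:295,255:335],(400,400))
cv2.imwrite("pics/chk.png",np.hstack([a,b]));print(c)
plan([.638,.017,.2],-5)
```

```text
[0.43397557 0.00492109 0.23637217]
[[274.49680874 204.50588978]
 [274.75834655 225.15152163]]
0.8 [207.7, 270.2] (260, 188, 26, 43)
[292.38023048 237.17565219]
[274 214]
shift [-18.53   9.07   3.16] yaw 72.4 cur yang 67.4 j6 0.41 t 12.12
```

View pics/chk.png

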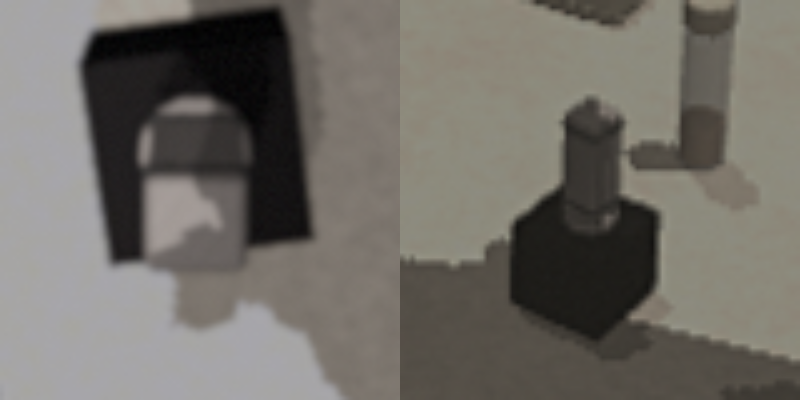

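The gauge hangs home in its stand, with the collar on the top. Next I go above block 3, closing along x.

move_arm(
  motion=[
    {"x": -4,"y": 2,"z": 0,"yaw": 10},
    {"x": -9,"y": 4.5,"z": 0,"yaw": 20},
    {"x": -14,"y": 7,"z": 1,"yaw": 30},
    {"x": -18.7,"y": 9.1,"z": 2,"yaw": 40},
    {"x": -18.7,"y": 9.1,"z": 3.2,"yaw": 50},
    {"x": -18.7,"y": 9.1,"z": 3.2,"yaw": 60},
    {"x": -18.7,"y": 9.1,"z": 3.2,"yaw": 67},
    {"x": -18.7,"y": 9.1,"z": 3.2,"yaw": 67},
    {"x": -18.7,"y": 9.1,"z": 3.2,"yaw": 67},
    {"x": -18.7,"y": 9.1,"z": 3.2,"yaw": 67},
  ],
  gripper=0.6,
)

```text
clock: 13.38
eef_pos: [0.64, 0.0166, 0.2004]
tool_rot: [0.705, 0.71, -0.0, -0.0]
ft_force: [-0.2, -0.1, -0.2]
grip_width: 0.0682
grasp_force: 0.0
```

Run:
```python
from h import *
m=bot.camera_model("wrist");print(bot.get_obs()["eef_pos"])
im=bot.camera("wrist");p=proj("wrist",[.640,.017,.0615])[0];print(p)
x,y=p.astype(int);x0,y0=x-70,max(y-60,0);print(x0,y0)
cv2.imwrite("pics/w5.png",cv2.resize(im[y0:y0+120,x0:x0+140],None,fx=5,fy=5,interpolation=cv2.INTER_CUBIC))
```

```text
[0.63997607 0.01660322 0.20036427]
[274.66248785 196.92485413]
204 136
```

View pics/w5.png

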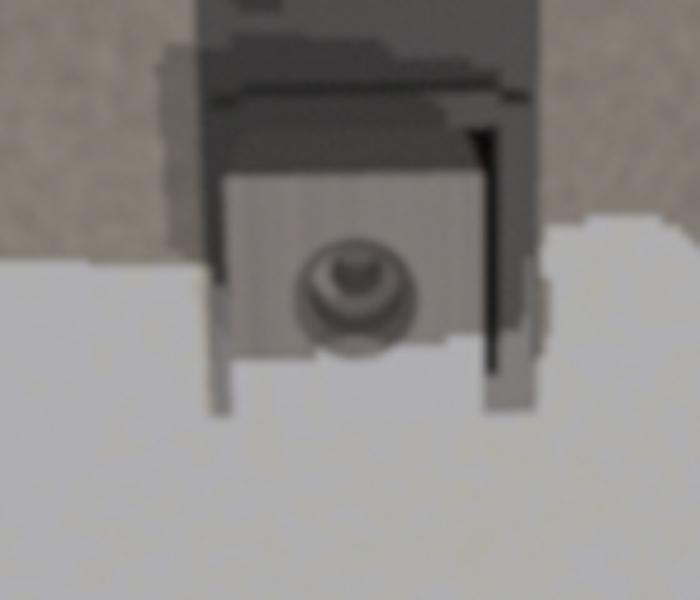

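The block is square to the gripper. Its bore is at crop (356,298), within 1 px of the estimate, and the inner step is plainly visible.

move_arm(
  motion=[
    {"x": 0.1,"y": 0,"z": 5,"yaw": 0},
    {"x": 0.1,"y": 0,"z": 10,"yaw": 0},
    {"x": 0.1,"y": 0,"z": 14,"yaw": 0},
    {"x": 0.1,"y": 0,"z": 16,"yaw": 0},
    {"x": 0.1,"y": 0,"z": 16.9,"yaw": 0},
    {"x": 0.1,"y": 0,"z": 16.9,"yaw": 0},
  ],
)

```text
clock: 14.18
eef_pos: [0.6401, 0.0177, 0.0318]
tool_rot: [0.705, 0.709, -0.0, -0.0]
ft_force: [-0.1, -0.1, 0.0]
grip_width: 0.0682
grasp_force: 0.0
```

move_arm(
  motion=[
    {"x": 0,"y": 0,"z": 0,"yaw": 0},
    {"x": 0,"y": 0,"z": 0,"yaw": 0},
    {"x": 0,"y": 0,"z": 0,"yaw": 0},
    {"x": 0,"y": 0,"z": 0,"yaw": 0},
    {"x": 0,"y": 0,"z": 0,"yaw": 0},
    {"x": 0,"y": 0,"z": 0,"yaw": 0},
  ],
  gripper=-1,
)

```text
clock: 14.92
eef_pos: [0.6412, 0.0177, 0.0326]
tool_rot: [0.705, 0.709, 0.001, 0.001]
ft_force: [1.7, 0.2, 5.3]
grip_width: 0.0391
grasp_force: 62.9
```

move_arm(
  motion=[
    {"x": 0,"y": 0,"z": -2,"yaw": 0},
    {"x": 0,"y": 0,"z": -6,"yaw": 0},
    {"x": 0,"y": 0,"z": -11,"yaw": 0},
    {"x": -5,"y": -1,"z": -12,"yaw": 0},
    {"x": -10,"y": -2,"z": -12,"yaw": 0},
    {"x": -15.5,"y": -3,"z": -12,"yaw": 0},
    {"x": -21,"y": -4,"z": -12,"yaw": 3},
    {"x": -26,"y": -5,"z": -12,"yaw": 5},
    {"x": -31,"y": -6,"z": -12,"yaw": 8},
    {"x": -33,"y": -6.3,"z": -12,"yaw": 8},
    {"x": -33,"y": -6.3,"z": -12,"yaw": 8},
    {"x": -33,"y": -6.3,"z": -12,"yaw": 8},
  ],
)

```text
clock: 16.42
eef_pos: [0.5791, -0.3111, 0.1509]
tool_rot: [0.752, 0.659, -0.0, -0.001]
ft_force: [-0.3, 1.0, -1.3]
grip_width: 0.0388
grasp_force: 63.0
```

Run:
```python
from h import *
im=bot.camera("wrist");o=bot.get_obs();print(o["eef_pos"],o["grip_width"],o["grasp_force"])
bot.camera("top");
for r in bot.cut_out("wrist","reject_tray")[:2]:print(r["score"],onz("wrist",[r["centre"][::-1]],.01))
plan([.578,-.312,.0272],-8.3)
for a in(-.071,.071):print(proj("wrist",[(.578+a*np.cos(-.145)-b*np.sin(-.145),-.312+a*np.sin(-.145)+b*np.cos(-.145),.022) for b in(-.061,.061)]).round())
cv2.imwrite("pics/w6.png",im)
```

```text
[ 0.5793557  -0.31086957  0.1512532 ] 0.03924703161975768 63.00739288330078
0.79 [[ 0.42284901 -0.50504338  0.01      ]]
0.71 [[ 0.58307308 -0.29672073  0.01      ]]
shift [-0.13 -0.15 12.46] yaw 0.8 cur yang -7.5 j6 1.21 t 16.57
[[185. 273.]
 [176. 120.]]
[[359. 275.]
 [371. 122.]]
```

View pics/w6.png

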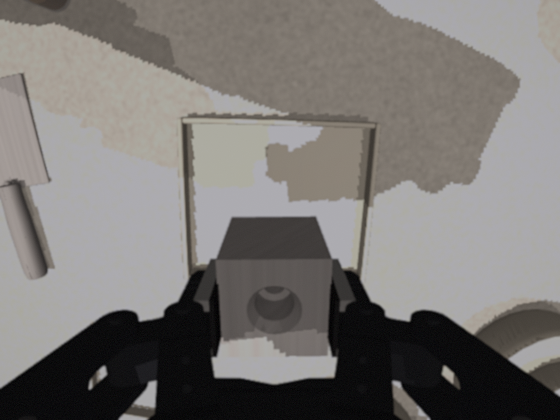

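The block is held upright over the tray. The tray's inner edges are at x≈188 and 371 and row 122, so it is centred to within a few mm.

move_arm(
  motion=[
    {"x": 0,"y": 0.1,"z": 4,"yaw": 0},
    {"x": 0,"y": 0.1,"z": 8,"yaw": 0},
    {"x": 0,"y": 0.1,"z": 10.5,"yaw": 0},
    {"x": 0,"y": 0.1,"z": 11.5,"yaw": 0},
    {"x": 0,"y": 0.1,"z": 12.1,"yaw": 0},
    {"x": 0,"y": 0.1,"z": 12.1,"yaw": 0},
  ],
)

```text
clock: 17.32
eef_pos: [0.5808, -0.3128, 0.0316]
tool_rot: [0.752, 0.659, 0.0, 0.001]
ft_force: [1.0, -0.3, -1.7]
grip_width: 0.0389
grasp_force: 62.9
```

move_arm(
  motion=[
    {"x": 0,"y": 0,"z": 0.2,"yaw": 0},
    {"x": 0,"y": 0,"z": 0.4,"yaw": 0},
    {"x": 0,"y": 0,"z": 0.4,"yaw": 0},
    {"x": 0,"y": 0,"z": 0.4,"yaw": 0},
  ],
)

```text
clock: 17.82
eef_pos: [0.5802, -0.3129, 0.0269]
tool_rot: [0.753, 0.658, 0.0, 0.0]
ft_force: [-0.0, -0.0, -2.8]
grip_width: 0.039
grasp_force: 62.9
```

move_arm(
  motion=[
    {"x": 0,"y": 0,"z": 0.1,"yaw": 0},
    {"x": 0,"y": 0,"z": 0.2,"yaw": 0},
    {"x": 0,"y": 0,"z": 0.2,"yaw": 0},
  ],
)

```text
clock: 18.2
eef_pos: [0.5803, -0.313, 0.0265]
tool_rot: [0.753, 0.658, 0.0, 0.001]
ft_force: [-2.9, 1.9, 6.0]
grip_width: 0.0388
grasp_force: 63.9
```

Contact with the tray floor. I release, rise, and check with pictures.

move_arm(
  motion=[
    {"x": 0,"y": 0,"z": 0,"yaw": 0},
    {"x": 0,"y": 0,"z": 0,"yaw": 0},
    {"x": 0,"y": 0,"z": 0,"yaw": 0},
    {"x": 0,"y": 0,"z": 0,"yaw": 0},
    {"x": 0,"y": 0,"z": -2,"yaw": 0},
    {"x": 0,"y": 0,"z": -7,"yaw": 0},
    {"x": 0,"y": 0,"z": -13,"yaw": 0},
    {"x": 0,"y": 0,"z": -18,"yaw": 0},
    {"x": 4,"y": 0,"z": -20,"yaw": 0},
    {"x": 4,"y": 0,"z": -20,"yaw": 0},
    {"x": 4,"y": 0,"z": -20,"yaw": 0},
  ],
  gripper=0.5,
)

```text
clock: 19.58
eef_pos: [0.5853, -0.2732, 0.2242]
tool_rot: [0.752, 0.659, -0.0, -0.0]
ft_force: [0.8, -0.5, -0.1]
grip_width: 0.0641
grasp_force: 0.0
```

Run:
```python
from h import *
print(bot.get_obs()["eef_pos"],bot.get_obs()["ft_force"])
w=bot.camera("wrist");s=bot.camera("side")
a=cv2.resize(w,(400,300));b=cv2.resize(s[150:360,140:420],(400,300))
cv2.imwrite("pics/fin.png",np.hstack([a,b]))
```

```text
[ 0.58526022 -0.2731853   0.22415473] [ 0.78525095 -0.46461842 -0.11381892]
```

View pics/fin.png

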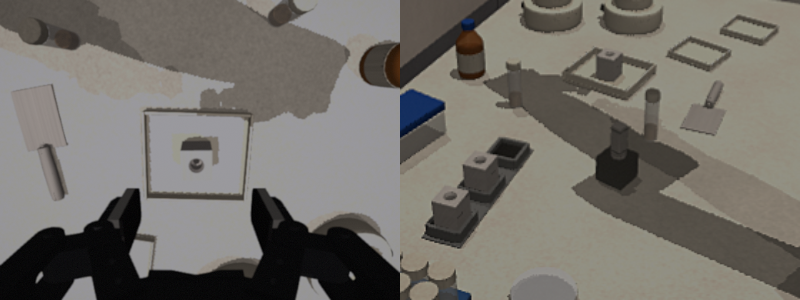

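The block stands upright in the middle of the big tray (wrist (197,160), side (609,63)). The good blocks are in their nests and the gauge is home.

```bash
python3 -c "
from workcell import bot
print(bot.job_done())"
```

```text
the job is handed in; nothing more can be done
None
```

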